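Clamp the specimen sled in its fixture with the toggle lever

ROBOT

A 6-joint arm with a two-finger parallel gripper is mounted at the origin on the work surface. World frame = base frame: x ahead of the robot, y to its left, z up, the work surface at z = 0. Lengths are in mm, angles in rad, forces in N, time in s.
With the tool pointing down it reaches from about 350 to 775 mm from the base axis. Payload 7.3 kg.
Tool frame: the origin (TCP) lies at the very end of the fingers, on their centre line; the grasp point (between the pads) lies bot.grip_point_offset behind it (bot.grip_point_offset is the distance from the TCP to the grasp point, in mm); z points along the fingers, y is the line along which they close (so a half turn about z gives the same grasp; the last joint's range is limited). The gripper opens to 92 mm and grips with 3 to 60 N. Pads are 19 mm wide; open, the fingers measure 130 mm over their backs; the gripper's body (75 mm by 190 mm) begins 47 mm behind the grasp point.
Start: joints at [1.136, 0.342, 1.524, -0, 1.275, -0.146], TCP at [149.506, 503.282, 226.741] pointing down, gripper open.
Joint ranges: [-2.53, 2.53], [-0.77, 2.02], [0.04, 2.7], [-1, 4.14], [0.28, 2.66], [-3.11, 3.11]. Speed limits (rad/s): [2.57, 2.57, 3.14, 3.14, 3.14, 3.14].

INTERFACE

Orientations are given as [roll, pitch, yaw] about the fixed x, y, z axes, in that order (R = Rz(yaw) Ry(pitch) Rx(roll)).
In Python, from plant import bot gives the robot as it stands. The module is installed in compiled form; this text tells all that it offers.
- The arm moves only by the tool carry_out, never from a script. Its argument "plan" is a list of rows, each an object of numbers: "tx", "ty", "tz": the shift along the world's x, y, z in mm; "rx", "ry", "rz": the turn, a rotation vector about the world's x, y, z in rad. A call has 1 to 12 rows; each row shifts and turns the commanded pose from where the row before left it; what a row does not reach is not made up. A row lasts 1/10 s, in which the tool goes at most 50 mm and 8.59 degrees, less where a joint would pass 70% of its speed; a pose out of reach is approached as far as the arm can. A call with a gripper value outside its range is refused whole. "gripper" is the closure, from 0 (fully open) to 1 (shut), set as the call begins (left out, the last holds). The fingers move at their own pace and stop on an object; the grip force is fixed at half the most. Time passes only in rows, so rows that do not move let the fingers close. It gives the time, the measured TCP pose, the force, the opening and the grip force at its end, in the units of the state.
- bot.get_obs(): the state, without advancing time (a new reading comes with each control period).
- bot.capture(name): name is "scene" or "top" or "wrist"; returns the picture (420x560x3 uint8, red, green, blue); there is no depth.
- bot.camera_model(name): a dict with "camera_matrix" (3x3 intrinsics, pixels), "R" (3x3) and "t" (3): a world point X has camera coordinates R X + t. Camera axes: x right, y down, z forward; pixel columns grow to the right and rows downward; lengths in mm; the calibration is good to about 2 mm. A picture is of the moment at which its call begins: read the wrist's pose just before it. camera_model takes no time and is no camera call; for the wrist camera it gives the pose at the moment of the call.
- bot.close_job(): hands the job in; it is judged then, once.
The state is a dict: "time": time; "joint_positions": joint angles; "dq": joint speeds; "tau": joint torques, N m; "tool_pos": TCP position; "tcp_rot": TCP orientation; "contact_force": force on the tool from outside, world axes, zero at the start; "moment": the same for the moment, N m; "grip_width": finger opening in mm; "finger_force": force on a finger pad.
Only numpy, scipy, OpenCV 4.12 (cv2) and the standard library are available. Lean on these libraries where they do the work, as an engineer would, in place of code of your own. Each camera call takes 0.05 s, during which the arm holds its last target. There are 200 camera calls.

TASK

On the test bench, push the blue specimen sled along the fixture's channel until it is fully home against the dark end stop, then push the red toggle lever over its dead point, towards and over the sled, until it snaps down into lock and the rubber pad clamps the sled. Do it all by pushing with the fingers: do not pick up or tip the sled, and leave the other things on the table where they are.

Things in the scene. Friction and masses are not known exactly. Their poses are not given: they have to be found in the camera images.
- fixture: Aluminium base plate fixed to the table, 280 x 165 x 14 mm; origin on its underside, z up. In its frame the plate spans x -150 to +130, y -50 to +115 mm. The sled's channel runs along its x axis at y = 0; its open end (-x) points roughly at the robot. The toggle clamp's steel bracket (46 x 44 mm, top at z = 64 mm) stands beside the channel at x = +40, y = +62 mm
- channel_mouth (a point): Middle of the channel's open end, on its floor (the bed, 14 mm above the table). At x = -140 mm in the fixture's frame. The channel lies between two dark side rails 6 mm high and 47 mm apart
- stop_face (a point): On the face of the dark end stop that the sled must meet, 13 mm above the bed, at x = +75 mm in the fixture's frame; the stop is 66 mm wide and 26 mm high above the bed
- sled: Loose blue block, 130 mm long (x) x 44 x 16 mm, with a clear, whitish 6 mm acrylic coupon on top (22 mm in all, bolt heads 4 mm higher), 0.15 to 0.31 kg; origin at the centre of its underside. Lies in the channel with 1.5 mm play each side, 25 to 55 mm short of home; slides with dry friction. Home: front end (+x) against the end stop, origin at x = +10 mm in the fixture's frame
- sled_rear (a point): Middle of the sled's rear end face (towards the robot), where it can be pushed: 11 mm above the bed, so above the 6 mm rails
- lever (a joint): Toggle lever angle, rad; its axis is level, along the fixture's x. 0 = open, leaning 0.61 rad from upright away from the channel (to the fixture's +y). Grows as it swings to -y, over the sled: upright 0.61, dead point 0.85, locked 1.66. A spring drives it away from the dead point: short of it, it springs back to 0; past it, it snaps to 1.66 and stays. About 7 N at its end moves it
- lever_hinge (a point): The lever's pivot, at x = +40, y = +60, z = 55 mm in the fixture's frame
- lever_end (a point): Centre of the end of the lever's red round grip (20 mm diameter, the last 80 mm of the lever), 130 mm from the pivot. Open: 162 mm above the table, 75 mm to the +y side of the pivot. Upright: 185 mm above the table. Locked: 119 mm above the table, 113 mm to the -y side
- clamp_pad (a point): Underside of the black rubber pad (18 mm diameter) on the steel hold-down arm, 60 mm from the same pivot. The arm is linked to the lever: it stands raised, 66 deg above level, when the lever is open, and presses on the sled's coupon, over the channel's middle, when locked
- weight: brass calibration weight, 36 mm diameter, 50 mm tall with a waisted top; stands near the fixture, a bystander; origin at its underside's centre
- spare_grip: spare clear grip plate lying flat, 100 x 30 x 12 mm with two bolt heads 5 mm higher; lies near the fixture, a bystander; origin at its underside's centre
- thumb_knob: loose black thumb knob, 40 mm diameter, 24 mm tall overall; near the fixture, a bystander; origin at its underside's centre
- bottle: white bottle with blue cap, 60 mm diameter, 150 mm tall, a bystander; origin at its underside's centre
- mug: white mug, 80 mm diameter, 95 mm tall, a bystander; origin at its underside's centre
- screwdriver: orange-handled screwdriver lying on the table (origin on its underside), a bystander
- bin: small open orange bin, 130 x 90 x 50 mm, a bystander; origin at its underside's centre
Mind the look-alikes: they are no part of the job. There is more than one size of the sled; the job needs the largest.

How it is judged (in metres and radians):
On the way, in this order (a step that is already met when the one before it is completed fails the run):
1. the sled is home against the end stop (within 3.5 mm) while the lever is still open (x of sled in the frame of fixture above 0.0065 m and z of sled in the frame of fixture between 0.01 and 0.018 m and y of sled in the frame of fixture between -0.005 and 0.005 m and value of joint lever below 0.85 rad), for 0.1 s.
2. the lever has snapped into lock (value of joint lever above 1.56 rad), for 0.2 s.
At the end, for the whole second after the job is handed in: The sled rests flat in its channel within 3.5 mm of the end stop, the lever is locked (joint above 1.56 of 1.66 rad), both at rest, and no bystander is 30 mm or more from where it stood (x of sled in the frame of fixture above 0.0065 m and z of sled in the frame of fixture between 0.01 and 0.018 m and y of sled in the frame of fixture between -0.005 and 0.005 m and value of joint lever above 1.56 rad and linear speed of sled below 0.01 m/s and velocity of joint lever between -0.05 and 0.05 rad/s and distance of each of weight, spare_grip, thumb_knob, bottle, mug, screwdriver, bin from where it was at the start of the episode below 0.03 m); the robot touches nothing.
It fails at once if the sled is lifted more than 10 mm off the bed or tipped by more than 0.25 rad (z of sled in the frame of fixture above 0.024 m or angle between sled's own z axis and vertical above 0.25 rad).
It fails at once if a bystander is moved by more than 30 mm (distance of any of weight, spare_grip, thumb_knob, bottle, mug, screwdriver, bin from where it was at the start of the episode above 0.03 m).
It also fails if it takes over 48 s, if anything falls off the work surface, if the arm or the gripper's body presses on something with over 40 N, if the wrist force passes 120 N, or if a joint passes its speed limit or range.

## Working session

There is one attempt and no reset: what is moved stays moved. The work goes in short steps, Python scripts to look and compute and a tool call to move; the robot and the scene stay as the last step left them, time stands still between calls to the robot, and variables do not carry over. Pictures are saved under pics/ and viewed, at most 10 in all, crops included, and the job is handed in when it is done.

Besides the shell and the picture viewer there is one more tool, called by a JSON object that holds its "method" and its "body". carry_out: Moves the arm, as the interface text tells. Its arguments: {"type":"object","properties":{"plan":{"type":"array"},"gripper":{"type":"number"}},"required":["plan"]}

```bash
mkdir -p pics; python3 - <<'E'
from plant import bot
import cv2
for n in("scene","top"):
    im=bot.capture(n); cv2.imwrite(f"pics/{n}0.png",im[:,:,::-1])
    m=bot.camera_model(n); print(n,m["camera_matrix"],m["R"],m["t"])
o=bot.get_obs(); print(o["time"],o["tool_pos"],o["tcp_rot"],o["grip_width"],bot.grip_point_offset)
E
```

```text
scene [[384.81303079   0.         275.52487574]
 [  0.         384.81303079 206.12243183]
 [  0.           0.           1.        ]] [[ 0.15476791  0.98793554 -0.00550084]
 [ 0.72218886 -0.11693253 -0.68174044]
 [-0.67415884  0.1015389  -0.73157345]] [ -89.2188367  -344.21176993 1709.29674295]
top [[494.10913946   0.         277.13477856]
 [  0.         494.10913946 207.06716174]
 [  0.           0.           1.        ]] [[-0.0174491  -0.9998316   0.00568377]
 [-0.97956664  0.01595573 -0.20048596]
 [ 0.20036151 -0.00906593 -0.97968009]] [  31.36965314  574.24916441 1372.97467578]
0.1 [149.34685998 502.96315081 226.15047275] [-3.14032406e+00 -1.81449463e-04  2.85281581e+00] 91.71553248000552 18.8
```

View pics/scene0.png

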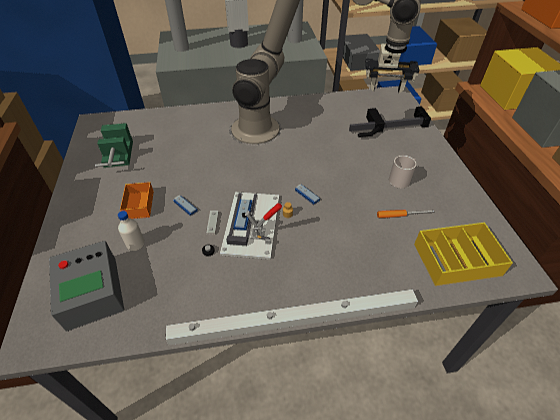

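View pics/top0.png

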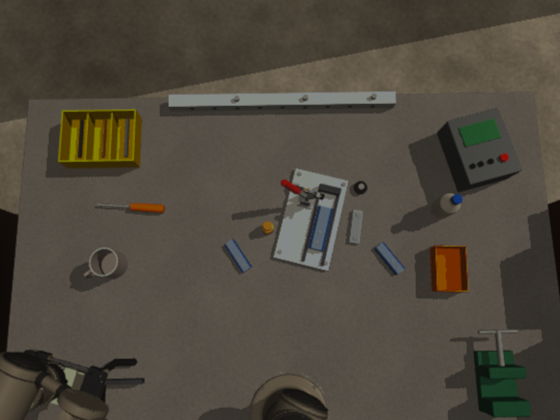

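The scene shows the fixture at about (250,222) in the scene view and (312,220) in the top view. There are three blue candidates in the top view: (320,228) in the channel, and loose ones at (238,255) and (390,258). The one in the channel is the largest, so I take that as the sled. The red lever end is at (288,186).

```bash
cat > h.py <<'E'
import numpy as np, cv2
from plant import bot
def ray(n,uv,z,m=None):
    m=m or bot.camera_model(n); K,R,t=[np.array(m[k]) for k in("camera_matrix","R","t")]
    c=-R.T@t; d=R.T@np.linalg.solve(K,[uv[0],uv[1],1.]); return c+d*(z-c[2])/d[2]
def proj(n,X,m=None):
    m=m or bot.camera_model(n); p=m["camera_matrix"]@(np.array(m["R"])@X+m["t"]); return p[:2]/p[2]
E
python3 - <<'E'
from h import *
im=cv2.imread("pics/top0.png"); x0,y0=260,155
c=im[y0:285,x0:380]; hsv=cv2.cvtColor(c,cv2.COLOR_BGR2HSV)
w=((hsv[...,2]>135)&(hsv[...,1]<60)).astype(np.uint8)
n,l,s,_=cv2.connectedComponentsWithStats(w); k=1+np.argmax(s[1:,4]); 
cn=np.vstack(cv2.findContours((l==k).astype(np.uint8),0,2)[0])
r=cv2.minAreaRect(cn); b=cv2.boxPoints(r)+[x0,y0]
P=np.array([ray("top",p,14) for p in b]); print(b,P.round(1),[np.linalg.norm(P[i]-P[i-1]).round(1) for i in range(4)])
bl=((hsv[...,0]>98)&(hsv[...,0]<125)&(hsv[...,1]>70)).astype(np.uint8)
n,l,s,_=cv2.connectedComponentsWithStats(bl)
for i in range(1,n):
  if s[i,4]>60:
    q=cv2.boxPoints(cv2.minAreaRect(np.vstack(cv2.findContours((l==i).astype(np.uint8),0,2)[0])))+[x0,y0]
    print("blue",q.round(1).tolist(),[ray("top",p,30).round(0)[:2].tolist() for p in q])
v=cv2.resize(c,None,fx=4.5,fy=4.5,interpolation=cv2.INTER_CUBIC)
cv2.imwrite("pics/crop1.png",v)
E
```

```text
[[274.1512146  257.41369629]
 [284.22254181 205.04279709]
 [310.         210.        ]
 [299.92867279 262.37089539]] [[433.5  32.6  14. ]
 [589.5  -0.   14. ]
 [573.2 -76.7  14. ]
 [417.8 -42.4  14. ]] [np.float64(76.7), np.float64(159.4), np.float64(78.4), np.float64(159.1)]
blue [[307.8, 246.7], [317.4, 205.4], [320.4, 206.1], [310.9, 247.4]] [[461.0, -66.0], [584.0, -98.0], [581.0, -107.0], [459.0, -75.0]]
blue [[319.8, 249.9], [329.6, 208.4], [332.8, 209.2], [323.0, 250.7]] [[451.0, -100.0], [574.0, -134.0], [571.0, -143.0], [449.0, -109.0]]
```

View pics/crop1.png

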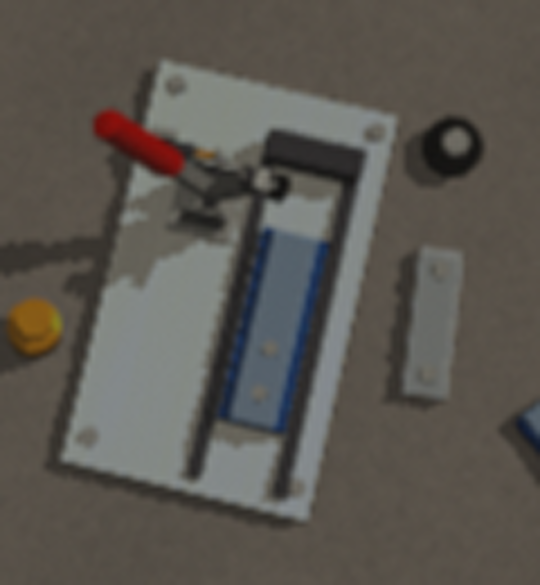

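The close crop confirms the choice. The sled lies in the channel, with its rear edge at crop (220..285, 418..432) and its front at (268..328, 230..243). The plate corners are at crop (160,60), (398,117), (310,520) and (62,460). The red grip end is at (105,124).

```bash
cat >> h.py <<'E'
def fix():
    cr=np.array([[160,60],[398,117],[310,520],[62,460]])/4.5+[260,155]-.4
    W=np.array([ray("top",p,14)[:2] for p in cr]); F=np.array([[130,115],[130,-50],[-150,-50],[-150,115.]])
    a,b=W.mean(0),F.mean(0); U,_,V=np.linalg.svd((F-b).T@(W-a)); R=V.T@U.T
    return R,a-R@b,W,F
E
python3 - <<'E'
from h import *
R,o,W,F=fix(); print("origin",o,"yaw",np.arctan2(R[1,0],R[0,0]),"res",(F@R.T+o-W).round(1).tolist())
f=lambda w:R.T@(w[:2]-o)
px=lambda c:np.array(c)/4.5+[260,155]-.4
for n,c,z in(("rearL",(220,418),30),("rearR",(285,431),30),("frL",(268,229),30),("frR",(328,243),30),("stopL",(268,160),40),("stopR",(358,180),40),("railL end",(193,478),20),("railR end",(282,496),20),("lever end",(105,122),165)):
    print(n,f(ray("top",px(c),z)).round(1))
g=lambda x,y:(R@[x,y]+o).round(1)
print("mouth",g(-140,0),"stop",g(75,0),"home rear",g(-55,0),"hinge",g(40,60),"lever end open",g(40,135),"locked end",g(40,-53))
E
```

```text
origin [ 550.21003418 -114.0302342 ] yaw -0.2553997611138768 res [[0.9, -0.0], [1.5, -0.8], [-1.3, 0.5], [-1.1, 0.3]]
rearL [-99.9  21.9]
rearR [-98.2 -20.8]
frL [29.1 19.1]
frR [ 29.3 -21.3]
stopL [72.  29.6]
stopR [ 72.9 -30.7]
railL end [-140.7   29.8]
railR end [-138.4  -28.7]
lever end [ 39.7 134.2]
mouth [414.8 -78.7] stop [ 622.8 -133. ] home rear [ 497.  -100.1] hinge [604.1 -66.1] lever end open [623.    6.5] locked end [ 575.5 -175.4]
```

{"method": "carry_out", "body": {"plan": [{"tx":40,"ty":-20,"rz":0.033},{"tx":40,"ty":-20},{"tx":40,"ty":-20},{"tx":40,"ty":-20},{"tx":40,"ty":-25},{"tx":9,"ty":-48},{"tx":9,"ty":-48},{"tx":9,"ty":-48},{"tx":9,"ty":-48},{"tx":9,"ty":-48},{"tx":9,"ty":-48},{"tx":9,"ty":-48}], "gripper": 1}}

```text
invalid input at $.plan[0]: expected keys tx, ty, tz, rx, ry, rz
```

{"method": "carry_out", "body": {"plan": [{"tx":40,"ty":-20,"tz":0,"rx":0,"ry":0,"rz":0.033},{"tx":40,"ty":-20,"tz":0,"rx":0,"ry":0,"rz":0},{"tx":40,"ty":-20,"tz":0,"rx":0,"ry":0,"rz":0},{"tx":40,"ty":-20,"tz":0,"rx":0,"ry":0,"rz":0},{"tx":40,"ty":-25,"tz":0,"rx":0,"ry":0,"rz":0},{"tx":9,"ty":-48,"tz":0,"rx":0,"ry":0,"rz":0},{"tx":9,"ty":-48,"tz":0,"rx":0,"ry":0,"rz":0},{"tx":9,"ty":-48,"tz":0,"rx":0,"ry":0,"rz":0},{"tx":9,"ty":-48,"tz":0,"rx":0,"ry":0,"rz":0},{"tx":9,"ty":-48,"tz":0,"rx":0,"ry":0,"rz":0},{"tx":9,"ty":-48,"tz":0,"rx":0,"ry":0,"rz":0},{"tx":9,"ty":-48,"tz":0,"rx":0,"ry":0,"rz":0}], "gripper": 1}}

```text
time: 1.3
tool_pos: [412.3, 60.4, 226.7]
tcp_rot: [3.141, -0.0, 2.886]
contact_force: [0.7, 0.2, 0.0]
grip_width: 1.9
finger_force: 0.0
```

{"method": "carry_out", "body": {"plan": [{"tx":4,"ty":-45,"tz":0,"rx":0,"ry":0,"rz":0},{"tx":3,"ty":-45,"tz":0,"rx":0,"ry":0,"rz":0},{"tx":3,"ty":-43,"tz":0,"rx":0,"ry":0,"rz":0},{"tx":0,"ty":-10,"tz":-20,"rx":0,"ry":0,"rz":0},{"tx":0,"ty":0,"tz":-40,"rx":0,"ry":0,"rz":0},{"tx":0,"ty":0,"tz":-40,"rx":0,"ry":0,"rz":0},{"tx":0,"ty":0,"tz":-40,"rx":0,"ry":0,"rz":0},{"tx":0,"ty":0,"tz":-30,"rx":0,"ry":0,"rz":0},{"tx":0,"ty":0,"tz":-20,"rx":0,"ry":0,"rz":0},{"tx":0,"ty":0,"tz":-13,"rx":0,"ry":0,"rz":0},{"tx":0,"ty":0,"tz":0,"rx":0,"ry":0,"rz":0}]}}

```text
time: 2.4
tool_pos: [421.2, -80.2, 22.1]
tcp_rot: [3.141, -0.004, 2.886]
contact_force: [-0.4, -0.6, -0.6]
grip_width: 0.6
finger_force: 0.0
```

```bash
python3 - <<'E'
from h import *
im=bot.capture("top")[:,:,::-1]
cv2.imwrite("pics/p2.png",cv2.resize(im[155:285,260:380],None,fx=4.5,fy=4.5,interpolation=cv2.INTER_CUBIC))
o=bot.get_obs();print(o["tool_pos"],o["contact_force"])
E
```

```text
[421.86191716 -80.45281965  23.1208674 ] [-0.69906523 -0.11046834 -0.06897801]
```

View pics/p2.png

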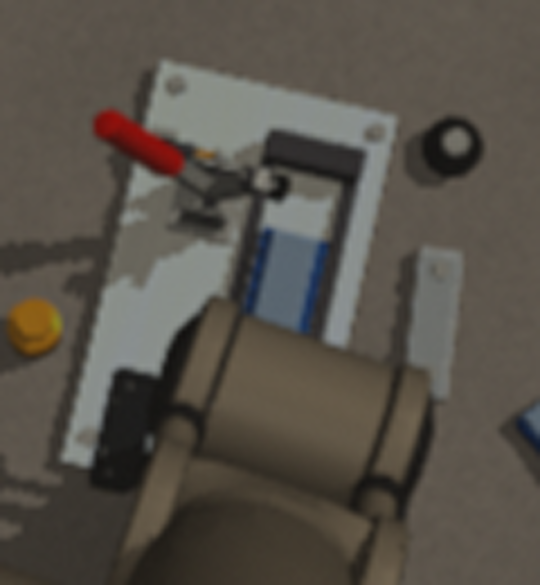

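{"method": "carry_out", "body": {"plan": [{"tx":7.74,"ty":-2.02,"tz":0,"rx":0,"ry":0,"rz":0},{"tx":7.74,"ty":-2.02,"tz":0,"rx":0,"ry":0,"rz":0},{"tx":4.84,"ty":-1.26,"tz":0,"rx":0,"ry":0,"rz":0},{"tx":4.84,"ty":-1.26,"tz":0,"rx":0,"ry":0,"rz":0},{"tx":4.84,"ty":-1.26,"tz":0,"rx":0,"ry":0,"rz":0},{"tx":4.84,"ty":-1.26,"tz":0,"rx":0,"ry":0,"rz":0},{"tx":4.84,"ty":-1.26,"tz":0,"rx":0,"ry":0,"rz":0},{"tx":4.84,"ty":-1.26,"tz":0,"rx":0,"ry":0,"rz":0},{"tx":4.84,"ty":-1.26,"tz":0,"rx":0,"ry":0,"rz":0},{"tx":4.84,"ty":-1.26,"tz":0,"rx":0,"ry":0,"rz":0}]}}

```text
time: 3.45
tool_pos: [477.0, -94.9, 23.7]
tcp_rot: [3.141, -0.0, 2.886]
contact_force: [-3.2, 1.2, 2.1]
grip_width: 0.2
finger_force: 1.7
```

{"method": "carry_out", "body": {"plan": [{"tx":2.9,"ty":-0.76,"tz":0,"rx":0,"ry":0,"rz":0},{"tx":2.9,"ty":-0.76,"tz":0,"rx":0,"ry":0,"rz":0},{"tx":1.94,"ty":-0.5,"tz":0,"rx":0,"ry":0,"rz":0}]}}

```text
time: 3.75
tool_pos: [484.8, -96.9, 23.7]
tcp_rot: [3.142, 0.0, 2.886]
contact_force: [-2.2, -0.0, 0.9]
grip_width: 0.2
finger_force: 1.3
```

{"method": "carry_out", "body": {"plan": [{"tx":0.97,"ty":-0.25,"tz":0,"rx":0,"ry":0,"rz":0},{"tx":0.97,"ty":-0.25,"tz":0,"rx":0,"ry":0,"rz":0},{"tx":0.97,"ty":-0.25,"tz":0,"rx":0,"ry":0,"rz":0}]}}

```text
time: 4.05
tool_pos: [486.9, -97.5, 23.7]
tcp_rot: [3.141, -0.001, 2.886]
contact_force: [-5.0, 0.9, 4.1]
grip_width: 0.2
finger_force: 2.6
```

{"method": "carry_out", "body": {"plan": [{"tx":0.97,"ty":-0.25,"tz":0,"rx":0,"ry":0,"rz":0},{"tx":0.97,"ty":-0.25,"tz":0,"rx":0,"ry":0,"rz":0}]}}

```text
time: 4.25
tool_pos: [487.0, -97.5, 23.6]
tcp_rot: [3.141, -0.005, 2.886]
contact_force: [-10.4, 0.6, 9.0]
grip_width: 0.7
finger_force: 5.8
```

{"method": "carry_out", "body": {"plan": [{"tx":0.97,"ty":-0.25,"tz":0,"rx":0,"ry":0,"rz":0},{"tx":-4.84,"ty":1.26,"tz":0,"rx":0,"ry":0,"rz":0},{"tx":-20,"ty":5,"tz":0,"rx":0,"ry":0,"rz":0},{"tx":-30,"ty":8,"tz":20,"rx":0,"ry":0,"rz":0},{"tx":-10,"ty":20,"tz":40,"rx":0,"ry":0,"rz":0},{"tx":0,"ty":35,"tz":35,"rx":0,"ry":0,"rz":0},{"tx":0,"ty":35,"tz":35,"rx":0,"ry":0,"rz":0},{"tx":0,"ty":35,"tz":35,"rx":0,"ry":0,"rz":0},{"tx":0,"ty":35,"tz":35,"rx":0,"ry":0,"rz":0},{"tx":0,"ty":35,"tz":35,"rx":0,"ry":0,"rz":0},{"tx":0,"ty":0,"tz":0,"rx":0,"ry":0,"rz":0}]}}

```text
time: 5.35
tool_pos: [428.0, 114.4, 263.6]
tcp_rot: [3.136, 0.011, 2.89]
contact_force: [1.7, -0.7, -1.5]
grip_width: 1.1
finger_force: 0.0
```

```bash
python3 - <<'E'
from h import *
im=bot.capture("top")[:,:,::-1]
cv2.imwrite("pics/p3.png",cv2.resize(im[155:285,260:380],None,fx=4.5,fy=4.5,interpolation=cv2.INTER_CUBIC))
o=bot.get_obs();print(o["time"],o["tool_pos"],o["contact_force"],o["joint_positions"])
E
```

```text
5.4 [426.945915   112.66721697 261.01915988] [ 0.50573664  0.28732974 -0.47618661] [ 8.38927828e-02  1.55181522e-01  1.67956480e+00  3.10954516e-04
  1.29953488e+00 -1.23489296e+00]
```

View pics/p3.png

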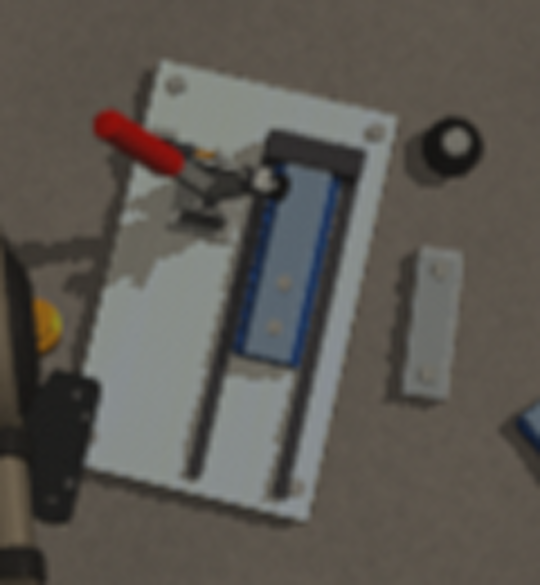

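The sled is now against the stop, with its rear edge at crop (235..297, 355..367), and the lever is still open at (105,124). I'll approach the lever from its +y side next.

{"method": "carry_out", "body": {"plan": [{"tx":41,"ty":-13,"tz":0,"rx":0,"ry":0,"rz":0},{"tx":41,"ty":-13,"tz":0,"rx":0,"ry":0,"rz":0},{"tx":41,"ty":-13,"tz":0,"rx":0,"ry":0,"rz":0},{"tx":41,"ty":-13,"tz":0,"rx":0,"ry":0,"rz":0},{"tx":42,"ty":-13,"tz":0,"rx":0,"ry":0,"rz":0},{"tx":0,"ty":0,"tz":-20,"rx":0,"ry":0,"rz":0},{"tx":0,"ty":0,"tz":-30,"rx":0,"ry":0,"rz":0},{"tx":0,"ty":0,"tz":-30,"rx":0,"ry":0,"rz":0},{"tx":0,"ty":0,"tz":-25,"rx":0,"ry":0,"rz":0},{"tx":0,"ty":0,"tz":-14,"rx":0,"ry":0,"rz":0},{"tx":0,"ty":0,"tz":0,"rx":0,"ry":0,"rz":0},{"tx":0,"ty":0,"tz":0,"rx":0,"ry":0,"rz":0}]}}

```text
time: 6.6
tool_pos: [631.4, 45.0, 139.2]
tcp_rot: [-3.141, -0.001, 2.885]
contact_force: [-0.9, -0.1, -0.6]
grip_width: 0.7
finger_force: 0.0
```

```bash
python3 - <<'E'
from h import *
o=bot.get_obs();R,c,_,_=fix();print(o["time"],o["tool_pos"],R.T@(np.array(o["tool_pos"])[:2]-c),o["contact_force"])
im=bot.capture("scene")[:,:,::-1]
cv2.imwrite("pics/p4.png",cv2.resize(im[140:270,190:330],None,fx=4.5,fy=4.5,interpolation=cv2.INTER_CUBIC))
E
```

```text
6.6 [631.42028141  44.98776543 139.19280426] [ 38.40290945 174.37615952] [-0.89697101 -0.1378201  -0.6381449 ]
```

View pics/p4.png

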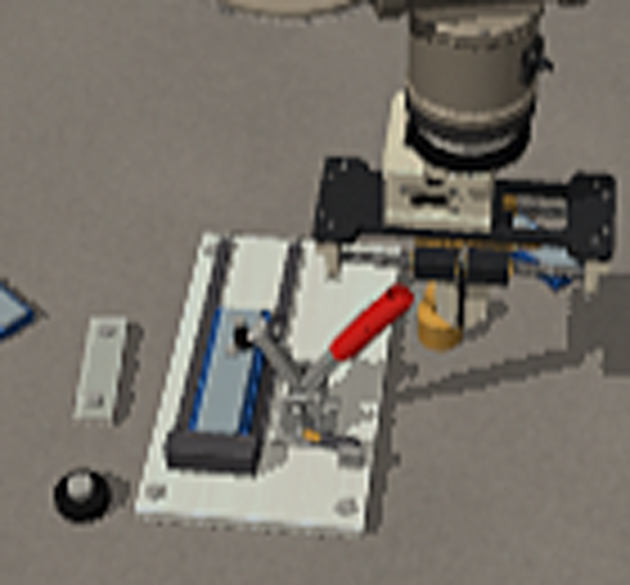

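The scene shows the closed fingers at (463,270), beside the red grip tip at (405,295) on its +y side. I can push from there.

{"method": "carry_out", "body": {"plan": [{"tx":-1.3,"ty":-9.7,"tz":0.5,"rx":0,"ry":0,"rz":0},{"tx":-2.5,"ty":-9.7,"tz":0.5,"rx":0,"ry":0,"rz":0},{"tx":-2.5,"ty":-9.7,"tz":0,"rx":0,"ry":0,"rz":0},{"tx":-2.5,"ty":-9.7,"tz":0,"rx":0,"ry":0,"rz":0},{"tx":-2.5,"ty":-9.7,"tz":0,"rx":0,"ry":0,"rz":0}]}}

```text
time: 7.15
tool_pos: [624.0, 0.3, 146.2]
tcp_rot: [3.134, 0.012, 2.887]
contact_force: [3.2, 12.7, 12.8]
grip_width: 0.4
finger_force: 7.2
```

{"method": "carry_out", "body": {"plan": [{"tx":-2.5,"ty":-9.7,"tz":0,"rx":0,"ry":0,"rz":0},{"tx":-2.5,"ty":-9.7,"tz":0,"rx":0,"ry":0,"rz":0},{"tx":-2.5,"ty":-9.7,"tz":0,"rx":0,"ry":0,"rz":0},{"tx":-2.5,"ty":-9.7,"tz":0,"rx":0,"ry":0,"rz":0},{"tx":-2.5,"ty":-9.7,"tz":0,"rx":0,"ry":0,"rz":0}]}}

```text
time: 7.65
tool_pos: [608.1, -51.8, 142.0]
tcp_rot: [3.141, 0.003, 2.886]
contact_force: [0.9, 3.9, 2.3]
grip_width: 0.7
finger_force: 1.6
```

{"method": "carry_out", "body": {"plan": [{"tx":-1.3,"ty":-4.8,"tz":0,"rx":0,"ry":0,"rz":0},{"tx":-1.3,"ty":-4.8,"tz":0,"rx":0,"ry":0,"rz":0},{"tx":-1.3,"ty":-4.8,"tz":0,"rx":0,"ry":0,"rz":0}]}}

```text
time: 7.95
tool_pos: [603.1, -66.2, 140.2]
tcp_rot: [-3.141, -0.001, 2.886]
contact_force: [0.3, 0.7, -0.7]
grip_width: 0.4
finger_force: 0.0
```

Contact force has dropped to zero, so the lever has probably snapped over. I'll back off to +y and look.

{"method": "carry_out", "body": {"plan": [{"tx":2.5,"ty":10,"tz":5,"rx":0,"ry":0,"rz":0},{"tx":8,"ty":30,"tz":15,"rx":0,"ry":0,"rz":0},{"tx":8,"ty":30,"tz":25,"rx":0,"ry":0,"rz":0},{"tx":0,"ty":40,"tz":30,"rx":0,"ry":0,"rz":0},{"tx":0,"ty":45,"tz":20,"rx":0,"ry":0,"rz":0},{"tx":-10,"ty":45,"tz":0,"rx":0,"ry":0,"rz":0},{"tx":-20,"ty":40,"tz":0,"rx":0,"ry":0,"rz":0},{"tx":0,"ty":0,"tz":0,"rx":0,"ry":0,"rz":0},{"tx":0,"ty":0,"tz":0,"rx":0,"ry":0,"rz":0},{"tx":0,"ty":0,"tz":0,"rx":0,"ry":0,"rz":0}]}}

```text
time: 8.95
tool_pos: [592.5, 174.0, 235.7]
tcp_rot: [-3.141, 0.0, 2.885]
contact_force: [0.7, 0.4, 0.2]
grip_width: 0.4
finger_force: 0.0
```

```bash
python3 - <<'E'
from h import *
im=bot.capture("top")[:,:,::-1]
cv2.imwrite("pics/p5.png",cv2.resize(im[155:285,260:380],None,fx=4.5,fy=4.5,interpolation=cv2.INTER_CUBIC))
hsv=cv2.cvtColor(np.ascontiguousarray(im[155:285,260:380]),cv2.COLOR_BGR2HSV)
r=np.argwhere(((hsv[...,0]<6)|(hsv[...,0]>174))&(hsv[...,1]>150)&(hsv[...,2]>60))[:,::-1]
e=r[np.argmax(r[:,0])]; R,c,_,_=fix()
print("red end",e, R.T@(ray("top",e+[260,155],119)[:2]-c),"rear",[R.T@(ray("top",np.array(p)/4.5+[259.6,154.6],30)[:2]-c) for p in((235,353),(297,366))],bot.get_obs()["contact_force"])
E
```

```text
red end [88 44] [ 46.16238262 -51.24987897] rear [array([-56.29539557,  21.87498986]), array([-55.08177082, -19.13516336])] [-0.10219356 -0.20427247  0.46792228]
```

View pics/p5.png

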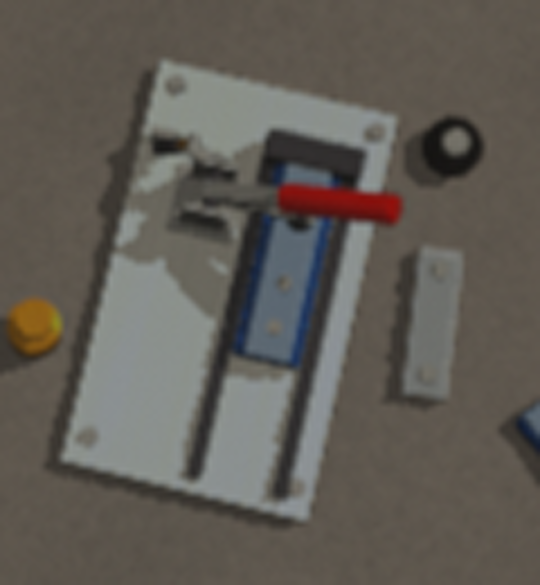

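The lever lies across the sled with its end at crop (398,208), about fixture y −51 against −53 expected when locked. The sled's rear edge is still at about −55.5, which is home. The bystanders in view haven't moved.

```bash
python3 -c "
from plant import bot
print(bot.close_job())"
```

```text
the job is handed in; nothing more can be done
None
```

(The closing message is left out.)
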